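Stack the winder's rubber rollers in their cradle

ROBOT

A 6-joint arm with a two-finger parallel gripper is mounted at the origin on the work surface. World frame = base frame: x ahead of the robot, y to its left, z up, the work surface at z = 0. Lengths are in mm, angles in degrees, forces in N, time in s.
With the tool pointing down it reaches from about 275 to 975 mm from the base axis. Payload 8.4 kg.
Tool frame: the origin (TCP) lies between the finger pads; the fingertips stand 14 mm ahead of it and the grasp point (between the pads) lies 5 mm behind it; z points along the fingers, y is the line along which they close (so a half turn about z gives the same grasp; the last joint's range is limited). The gripper opens to 92 mm and grips with 3 to 60 N. Pads are 20 mm wide; open, the fingers measure 128 mm over their backs; the gripper's body (75 mm by 189 mm) begins 69 mm behind the grasp point.
Start: joints at [72.915, 20.225, 93.587, -0, 66.188, -0.138], TCP at [182.189, 597.859, 228.583] pointing down, gripper open.
Joint ranges: [-150.9, 150.9], [-52.94, 120.26], [3.33, 152.33], [-74.26, 254.26], [0, 154.13], [-172.89, 172.89]. Speed limits (degrees/s): [127.2, 127.2, 159.86, 180, 180, 180].

INTERFACE

Orientations are given as [roll, pitch, yaw] about the fixed x, y, z axes, in that order (R = Rz(yaw) Ry(pitch) Rx(roll)).
In Python, from workcell import arm gives the robot as it stands.
- The arm moves only by the tool play_rows, never from a script. Its argument "targets" is a list that holds one entry, the list of rows, each a list of 5 numbers: the shift along the tool's x, y, z in m, then the turn about the tool's z in degrees, then the opening, from 0 (shut) to 1 (fully open). A call has 1 to 8 rows; each row shifts and turns the commanded pose from where the row before left it, along the tool's axes as they then stand; what a row does not reach is not made up. A row lasts 1/12 s, in which the tool goes at most 41.7 mm and 7.16 degrees, less where a joint would pass 70% of its speed; a pose out of reach is approached as far as the arm can. A call is refused whole if a number of a shift passes 0.0417 or a number of a turn 7.16, either way. A call with a gripper value outside its range is refused whole. The fingers move at their own pace and stop on an object; "squeeze" is the grip in N (left out, the last holds). Time passes only in rows, so rows that do not move let the fingers close. It gives the time, the measured TCP pose, the force, the opening and the grip force at its end, in the units of the state.
- arm.get_obs(): the state, without advancing time (a new reading comes with each control period).
- arm.snapshot(name): name is "side" or "top" or "wrist"; returns a dict with "img" (384x512x3 uint8, blue, green, red), "depth" (384x512 float32, mm along the optical axis (not along the pixel's ray), 0 where there is no reading), "K" (3x3 intrinsics, pixels), "rvec" (rotation vector, rad) and "tvec" (3), from world to camera coordinates, as OpenCV has them; the wrist camera has in their place "tool_from_camera" (4x4, takes a point from camera to tool coordinates, whose origin is the TCP and whose axes are the flange's). Camera axes: x right, y down, z forward; pixel columns grow to the right and rows downward; lengths in mm; the calibration is good to about 2 mm. A picture is of the moment at which its call begins: read the wrist's pose just before it.
- arm.job_done(): hands the job in; it is judged then, once.
The state is a dict: "time_s": time; "q": joint angles; "qd": joint speeds; "tau": joint torques, N m; "ee_pos": TCP position; "orientation": TCP orientation; "ft_force": force on the tool from outside, world axes, zero at the start; "ft_torque": the same for the moment, N m; "finger_gap": opening from 0.0 (shut) to 1.0 (fully open); "gripper_force": force on a finger pad.
Only numpy, scipy, OpenCV 4.12 (cv2) and the standard library are available. Lean on these libraries where they do the work, as an engineer would, in place of code of your own. Each camera call takes 0.05 s, during which the arm holds its last target. There are 200 camera calls.

TASK

Put the yarn winder's spare rubber rollers away in the plywood cradle: lay the red roller in the lane with the red stripe and the blue roller in the lane with the blue stripe, then lock that layer by setting one saddle bar across the steel journals at each end, straight above the cradle's end stand, and last lay the cream roller in the V's on top of the two bars. Every piece must be fully seated, lowered into place and not dropped. Do not knock over the small glass jar.

Things in the scene. Friction and masses are not known exactly. Their poses are not given: they have to be found in the camera images.
- roller_red: red rubber-covered roller: rubber body 50 mm in diameter, 120 mm long; at each end a steel journal 20 mm in diameter, 40 mm long (200 mm overall, 0.36 to 0.6 kg). Lies on the table on its rubber, axis 25 mm up. Origin: on its axis at mid-length; x: along its axis. Both ends alike.
- roller_blue: blue rubber-covered roller: rubber body 50 mm in diameter, 120 mm long; at each end a steel journal 20 mm in diameter, 40 mm long (200 mm overall, 0.36 to 0.6 kg). Lies on the table on its rubber, axis 25 mm up. Origin: on its axis at mid-length; x: along its axis. Both ends alike.
- roller_cream: cream rubber-covered roller: rubber body 50 mm in diameter, 120 mm long; at each end a steel journal 20 mm in diameter, 40 mm long (200 mm overall, 0.36 to 0.6 kg). Lies on the table on its rubber, axis 25 mm up. Origin: on its axis at mid-length; x: along its axis. Both ends alike.
- saddle_a: Plywood saddle bar standing on its underside, 140 long (y), 24 thick (x), arms 28 high, middle hump 50 long, 45 high. Underside: 90-degree notches at y = +50 and -50, 11 deep. Top of hump: 90-degree V at y = 0, 12 deep; a journal in it has its axis 47 above the underside. 0.12 kg. Grip across the thickness in the middle. Both bars and all ends alike. Origin: middle of underside; z up. (mm)
- saddle_b: Plywood saddle bar standing on its underside, 140 long (y), 24 thick (x), arms 28 high, middle hump 50 long, 45 high. Underside: 90-degree notches at y = +50 and -50, 11 deep. Top of hump: 90-degree V at y = 0, 12 deep; a journal in it has its axis 47 above the underside. 0.12 kg. Grip across the thickness in the middle. Both bars and all ends alike. Origin: middle of underside; z up. (mm)
- cradle: Fixed plywood cradle: board 190 x 190 x 12, end stands 16 thick, 48 high at x = +80 and -80, each with 90-degree V's at y = +50 (red stripe) and y = -50 (blue stripe). Rollers lie along x, middle at x = 0, axis 50 up; bars lie along y over the stands, y = 0, underside 53 up; top roller along x, y = 0, axis 100 up. Origin: board's underside centre; z up. (mm)
- jar: small closed amber glass jar of oil with a white cap, 58 mm in diameter, 66 mm tall, standing loose among the pieces; a bystander. Origin: centre of its underside; z up.

How it is judged:
By the outcome, as a careful person would: the job done as asked, in the order asked, and still so for the second after the job is handed in, with the robot touching nothing.
It also fails if it takes over 106 s, if anything falls off the work surface, if the arm or the gripper's body presses on something with over 40 N, if the wrist force passes 120 N, or if a joint passes its speed limit or range.

## Working session

There is one attempt and no reset: what is moved stays moved. The work goes in short steps, Python scripts to look and compute and a tool call to move; the robot and the scene stay as the last step left them, time stands still between calls to the robot, and variables do not carry over. Pictures are saved under pics/ and viewed, at most 14 in all, crops included, and the job is handed in when it is done.

Besides the shell and the picture viewer there is one more tool, called after "Emit:" by a JSON object that holds its "fn" and its "kwargs". play_rows: Moves the arm, as the interface text tells. Its arguments: {"type":"object","properties":{"targets":{"type":"array","items":{"type":"array","items":{"type":"array","items":{"type":"number"}}}},"squeeze":{"type":"number"}},"required":["targets"]}

```bash
mkdir -p pics; ls; python3 - <<'E'
from workcell import arm
import cv2
print(arm.get_obs())
for n in("top","side"):
    s=arm.snapshot(n); cv2.imwrite(f"pics/{n}0.png",s["img"]); print(n,s["K"],s["rvec"],s["tvec"])
    import numpy as np; np.savez(f"{n}0.npz",**s)
s=arm.snapshot("wrist");print(s["tool_from_camera"],s["K"])
E
```

```text
pics
{'time_s': 0.0, 'q': array([ 7.29154794e+01,  2.02619961e+01,  9.36281283e+01, -3.44997279e-04,
        6.61862644e+01, -1.37247777e-01]), 'qd': array([-0.05116635,  0.10881128, -0.00786793, -0.04437646,  0.03364092,
        0.09958392]), 'tau': array([-4.73459528e-03, -5.93849766e+01, -3.34215331e+01,  6.93653757e-02,
        2.32964067e-02, -1.04917090e-04]), 'ee_pos': array([182.04634516, 597.41959273, 227.87609392]), 'orientation': array([-1.79923611e+02,  1.32454922e-04,  1.63052867e+02]), 'ft_force': array([-0.9976846 , -1.20351976, -0.3317897 ]), 'ft_torque': array([-0.0583457 , -0.00570672, -0.00193381]), 'gripper_force': 0.0, 'finger_gap': 0.9991549791611307}
top [[485.20777455   0.         254.10671829]
 [  0.         485.20777455 190.6706474 ]
 [  0.           0.           1.        ]] [ 2.06766517 -2.15657922  0.21734641] [   3.14003595  494.16211242 1168.98987538]
side [[367.89694422   0.         255.94145559]
 [  0.         367.89694422 191.88132115]
 [  0.           0.           1.        ]] [ 2.01758687 -0.74843639  0.43373012] [-366.41190452  200.88963726  646.87531827]
[[ 3.66403113e-04 -9.62017823e-01 -2.72986399e-01  7.76701599e+01]
 [ 9.99999635e-01  5.63124711e-04 -6.42277528e-04  1.07766500e+00]
 [ 7.71607816e-04 -2.72986064e-01  9.62017678e-01 -1.56170596e+02]
 [ 0.00000000e+00  0.00000000e+00  0.00000000e+00  1.00000000e+00]] [[299.72777243   0.         252.53068853]
 [  0.         299.72777243 189.2746313 ]
 [  0.           0.           1.        ]]
```

View pics/top0.png

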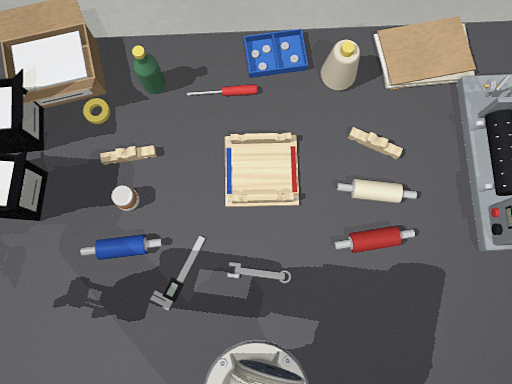

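View pics/side0.png

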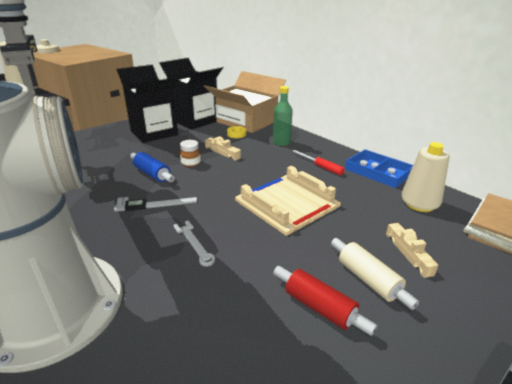

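The top view shows the cradle at about (262,170), red stripe right and blue left. The red roller is at (375,239), cream (377,190), blue (121,247), the saddles at (376,142) and (128,154), and the jar at (125,197). Next I'll measure them from the depth image.

```bash
cat > h.py <<'E'
import numpy as np,cv2
def world_top(s):
    R=cv2.Rodrigues(s["rvec"])[0];K=s["K"];d=s["depth"].astype(float)
    v,u=np.mgrid[0:384,0:512]
    pc=np.stack([(u-K[0,2])*d/K[0,0],(v-K[1,2])*d/K[1,1],d],-1)
    return (pc-np.ravel(s["tvec"]))@R   # R^T (pc-t)
def ray(s,px,z):
    R=cv2.Rodrigues(s["rvec"])[0];o=-R.T@np.ravel(s["tvec"])
    r=R.T@np.linalg.inv(s["K"])@np.array([px[0],px[1],1.]);return o+r*(z-o[2])/r[2]
def rect(P):
    (c,wh,a)=cv2.minAreaRect(P[:,:2].astype(np.float32))
    if wh[0]<wh[1]: a+=90;wh=wh[::-1]
    return np.round(c,1),np.round(wh,1),round((a+90)%180-90,2)
E
python3 - <<'E'
from h import *
s=dict(np.load("top0.npz"));W=world_top(s);ok=s["depth"]>0
print("table z",np.median(W[280:300,380:420,2]),np.median(W[60:80,200:230,2]))
B={"red":(325,415,222,257),"cream":(330,420,172,208),"blue":(75,165,228,266),"sa":(340,410,120,162),"sb":(95,160,140,168),"jar":(105,145,180,215),"cradle":(215,308,125,212)}
for n,(a,b,c,d) in B.items():
    P=W[c:d,a:b].reshape(-1,3);k=ok[c:d,a:b].ravel();P=P[k]
    for lo in ((5,) if n!="cradle" else (5,30)):
        Q=P[P[:,2]>lo];print(n,lo,rect(Q),"zmax",np.round(np.percentile(Q[:,2],[50,95,99]),1))
    if n in("red","cream","blue"):
        m=np.zeros((384,512),np.uint8);m[c:d,a:b]=(W[c:d,a:b,2]>5)&ok[c:d,a:b]
        cn=max(cv2.findContours(m,0,1)[0],key=cv2.contourArea);r=cv2.minAreaRect(cn)
        bx=cv2.boxPoints(r);e=[np.linalg.norm(bx[i]-bx[i-1]) for i in(1,2)]
        i=0 if e[0]<e[1] else 1
        p=(bx[i]+bx[i+1])/2;q=(bx[(i+2)%4]+bx[(i+3)%4])/2
        A=ray(s,p,25);Bq=ray(s,q,25);t=Bq-A;print("  ray ctr",(A+Bq)[:2]/2,"len",np.linalg.norm(t),np.degrees(np.arctan2(t[1],t[0])))
    if n in("sa","sb"):
        for lo,hi in((36,52),):
            Q=P[(P[:,2]>lo)&(P[:,2]<hi)];print("  hump",rect(Q))
# stripes
hsv=cv2.cvtColor(s["img"],cv2.COLOR_BGR2HSV)
cr=np.zeros((384,512),bool);cr[125:212,215:308]=1
for n,m in(("blue",cv2.inRange(hsv,(105,120,50),(130,255,255))),("red",cv2.inRange(hsv,(0,150,80),(8,255,255))|cv2.inRange(hsv,(172,150,80),(180,255,255)))):
    print(n,"stripe",rect(W[(m>0)&cr&ok]))
E
```

```text
table z -0.2049409111091935 -0.25619778022671347
red 5 (array([ 364.5, -304.4]), array([222.2,  82.7]), 86.87) zmax [42.9 51.3 53.1]
  ray ctr [ 363.24105428 -315.30961639] len 203.25088698821185 96.0729779937444
cream 5 (array([ 494. , -332.6]), array([233.7,  92.4]), 86.81) zmax [42.9 51.2 53.6]
  ray ctr [ 487.6661836  -332.44258146] len 203.47315387042138 -100.37021037989747
blue 5 (array([375.7, 332.3]), array([223.6,  90.7]), 88.85) zmax [43.1 51.3 52.9]
  ray ctr [370.29997678 321.91886001] len 202.93842120376885 93.77595422794121
sa 5 (array([ 625.6, -338. ]), array([168.5, 111.2]), 87.97) zmax [27.9 45.8 47.8]
  hump (array([ 616.7, -341.2]), array([49.9, 26.9]), 60.76)
sb 5 (array([617.4, 317.6]), array([164.7,  71.9]), 87.58) zmax [28.2 46.3 48.9]
  hump (array([612.5, 307.5]), array([51. , 26.3]), -85.39)
jar 5 (array([498.4, 317.4]), array([94.1, 85.1]), 87.58) zmax [63.3 68.9 71. ]
cradle 5 (array([564.5, -37.9]), array([239.9, 230.1]), 85.36) zmax [12.8 47.8 51.2]
cradle 30 (array([558.9, -39.6]), array([179.2, 156.1]), -1.01) zmax [45.8 51.5 53.2]
blue stripe (array([558.9,  47. ]), array([122.4,   8.5]), -1.73)
red stripe (array([ 556.3, -123. ]), array([120.1,  11. ]), -1.05)
```

Emit:
{"fn": "play_rows", "kwargs": {"targets": [[[-0.02,-0.02,0,0,1],[-0.0302,-0.0277,0,0,1],[-0.0302,-0.0277,0,0,1],[-0.0302,-0.0277,0,0,1],[-0.0302,-0.0277,0,0,1],[-0.0302,-0.0277,0,0,1],[-0.0302,-0.0277,0,0,1],[-0.0302,-0.0277,0,0,1]]]}}

```text
time_s: 0.82
ee_pos: [341.6, 323.9, 228.5]
orientation: [-180.0, 0.0, 163.1]
ft_force: [0.9, 1.0, -0.1]
finger_gap: 1.001
gripper_force: 0.0
```

Emit:
{"fn": "play_rows", "kwargs": {"targets": [[[-0.0302,-0.0277,0,0,1],[-0.0302,-0.0277,0,0,1],[-0.0302,-0.0277,0,0,1],[-0.0302,-0.0277,0,0,1],[-0.0302,-0.0277,0,0,1],[-0.0302,-0.0277,0,0,1],[-0.0302,-0.0277,0,0,1],[-0.0302,-0.0277,0,0,1]]]}}

```text
time_s: 1.48
ee_pos: [508.2, 41.3, 228.6]
orientation: [180.0, 0.0, 163.0]
ft_force: [0.6, 0.1, -0.4]
finger_gap: 1.0
gripper_force: 0.0
```

Emit:
{"fn": "play_rows", "kwargs": {"targets": [[[-0.0302,-0.0277,0,-7,1],[-0.0302,-0.0277,0,-7,1],[-0.01,-0.006,0,-2,1],[0,0,0,0,1],[0,0,0,0,1]]]}}

```text
time_s: 1.9
ee_pos: [561.7, -29.7, 228.0]
orientation: [180.0, -0.1, 178.6]
ft_force: [-1.1, -0.2, -1.5]
finger_gap: 1.0
gripper_force: 0.0
```

```bash
cat >> h.py <<'E'
from scipy.spatial.transform import Rotation as Ro
from workcell import arm
def wrist(name=None):
    o=arm.get_obs();s=arm.snapshot("wrist")
    T=np.eye(4);T[:3,:3]=Ro.from_euler("xyz",o["orientation"],degrees=True).as_matrix();T[:3,3]=o["ee_pos"]
    s["T"]=T@s["tool_from_camera"]
    Ti=np.linalg.inv(s["T"]);s["rvec"]=cv2.Rodrigues(Ti[:3,:3])[0];s["tvec"]=Ti[:3,3]
    if name: cv2.imwrite(f"pics/{name}.png",s["img"])
    return o,s
E
python3 - <<'E'
from h import *
o,s=wrist("w1");np.savez("w1.npz",**s)
print(o["ee_pos"],o["orientation"])
E
```

```text
[561.65533781 -29.69026251 228.02483755] [ 1.79979462e+02 -7.53175222e-02  1.78558174e+02]
```

View pics/w1.png

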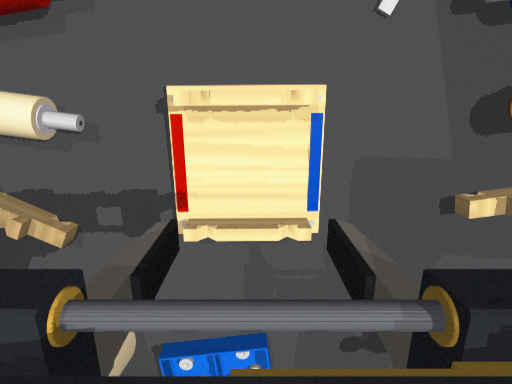

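The cradle is clear in the wrist view: red stripe at (179,163), blue at (315,162), stands at rows 97 and 232.

```bash
python3 - <<'E'
from h import *
s=dict(np.load("w1.npz"));hsv=cv2.cvtColor(s["img"],cv2.COLOR_BGR2HSV)
box=np.zeros((384,512),np.uint8);box[100:225,165:330]=1
c={}
for n,m in(("blue",cv2.inRange(hsv,(105,120,50),(130,255,255))),("red",cv2.inRange(hsv,(0,150,80),(8,255,255))|cv2.inRange(hsv,(172,150,80),(180,255,255)))):
    m=(m>0).astype(np.uint8)*box;cn=max(cv2.findContours(m,0,1)[0],key=cv2.contourArea)
    P=np.array([ray(s,p[0],12) for p in cn]);c[n]=rect(P);print(n,c[n])
print("mid",(c["red"][0]+c["blue"][0])/2, "yaw perp",np.degrees(np.arctan2(*(c["red"][0]-c["blue"][0])[::-1]))+90)
W=world_top(s);ok=s["depth"]>0
ok[250:]=0;ok[:,:160]=0;ok[:,335:]=0
Z=W[...,2]
for lo,hi in((430,520),(590,680)):
    k=ok&(Z>40)&(Z<54)&(W[...,0]>lo)&(W[...,0]<hi);P=W[k];print(k.sum(),rect(P),np.median(P,0).round(1))
    # y ends of stand, V dips
k=ok&(Z>8)&(Z<16);print("board",rect(W[k]))
print("table z",np.median(Z[20:70,200:330]))
# full-frame topview via stand silhouettes: stand tops, edge profile by y
for lo,hi in((468,488),(628,648)):
    k=ok&(W[...,0]>lo)&(W[...,0]<hi)
    y=W[k][:,1];z=W[k][:,2];b=np.round((y+38)/6).astype(int)
    print([(int(i*6-38),int(np.percentile(z[b==i],60))) for i in range(-17,18) if (b==i).sum()>3])
E
```

```text
blue (array([557.9,  49.3]), array([123.9,  13.7]), -1.01)
red (array([ 555. , -121.1]), array([124.1,  14.3]), -1.01)
mid [556.45 -35.9 ] yaw perp -0.975010102470236
2028 (array([476.7, -34.6]), array([156.1,  16. ]), 88.97) [476.7 -35.8  47.9]
1635 (array([636.4, -37.4]), array([156.4,  17.2]), 89.09) [635.1 -37.1  47.7]
board (array([555.9, -36.1]), array([190.3, 188.4]), 89.05)
table z 0.14200620037644382
[(-140, 0), (-134, 0), (-128, 12), (-122, 12), (-116, 12), (-110, 48), (-104, 48), (-98, 48), (-92, 43), (-86, 37), (-80, 41), (-74, 47), (-68, 48), (-62, 48), (-56, 48), (-50, 48), (-44, 48), (-38, 48), (-32, 48), (-26, 47), (-20, 48), (-14, 48), (-8, 48), (-2, 48), (4, 47), (10, 41), (16, 37), (22, 42), (28, 47), (34, 48), (40, 48), (46, 12), (52, 12), (58, 12), (64, 0)]
[(-140, 0), (-128, 12), (-122, 13), (-116, 47), (-110, 48), (-104, 48), (-98, 46), (-92, 41), (-86, 37), (-80, 43), (-74, 47), (-68, 47), (-62, 47), (-56, 47), (-50, 47), (-44, 47), (-38, 47), (-32, 47), (-26, 47), (-20, 47), (-14, 47), (-8, 47), (-2, 47), (4, 43), (10, 37), (16, 38), (22, 44), (28, 47), (34, 47), (40, 47), (46, 12), (52, 12), (58, 11), (64, 0)]
```

Emit:
{"fn": "play_rows", "kwargs": {"targets": [[[0.0213,-0.0322,0,0,1],[0.0213,-0.0322,0,0,1],[0.0213,-0.0322,0,0,1],[0.0213,-0.0322,0,0,1],[0.0213,-0.0322,0,0,1],[0.0213,-0.0322,0,0,1],[0.0213,-0.0322,0,0,1],[0.0213,-0.0322,0,0,1]]]}}

```text
time_s: 2.62
ee_pos: [384.5, -282.6, 228.8]
orientation: [180.0, 0.0, 178.8]
ft_force: [1.8, -0.9, -0.6]
finger_gap: 1.001
gripper_force: 0.0
```

Emit:
{"fn": "play_rows", "kwargs": {"targets": [[[0.0213,-0.0322,0,0,1],[0,0,0.005,6.9,1],[0,0,0.005,6.9,1],[0,0,0.005,6.9,1],[0,0,0.005,6.9,1],[0,0,0.005,6.9,1],[0,0,0.005,6.9,1],[0,0,0.005,6.9,1]]]}}

```text
time_s: 3.28
ee_pos: [363.9, -313.2, 193.4]
orientation: [180.0, -0.0, 130.1]
ft_force: [-0.2, -0.4, 0.1]
finger_gap: 0.998
gripper_force: 0.0
```

Emit:
{"fn": "play_rows", "kwargs": {"targets": [[[0,0,0.005,6.9,1],[0,0,0.005,6.9,1],[0,0,0.005,6.9,1],[0,0,0.005,6.9,1],[0,0,0.005,6.9,1],[0,0,0,0,1],[0,0,0,0,1]]]}}

```text
time_s: 3.87
ee_pos: [363.9, -313.6, 168.6]
orientation: [-180.0, -0.0, 96.2]
ft_force: [-0.1, -0.3, -1.0]
finger_gap: 0.999
gripper_force: 0.0
```

```bash
cat >> h.py <<'E'
def to(P,yaw=None,o=None):
    o=o or arm.get_obs();y=np.radians(o["orientation"][2]);d=np.array(P)-o["ee_pos"]
    print("pose",o["ee_pos"].round(1),o["orientation"].round(1),"shift tool mm",np.round([d@[np.cos(y),np.sin(y),0],d@[np.sin(y),-np.cos(y),0],-d[2]],1),
      "turn",None if yaw is None else round(((o["orientation"][2]-yaw+90)%180)-90,1))
def comp(s,near,lo,hi=75,rad=140):
    W=world_top(s);k=(s["depth"]>0)&(W[...,2]>lo)&(W[...,2]<hi)&(np.hypot(W[...,0]-near[0],W[...,1]-near[1])<rad);k[275:]=0
    k=cv2.morphologyEx(k.astype(np.uint8),cv2.MORPH_OPEN,np.ones((3,3)))
    n,L,st,_=cv2.connectedComponentsWithStats(k);i=1+np.argmax(st[1:,4]);print("px",st[i]);return W[L==i],(L==i).astype(np.uint8)
E
python3 - <<'E'
from h import *
o,s=wrist("w2");np.savez("w2.npz",**s)
P,m=comp(s,(363,-315),4);r=rect(P);print("all",r)
Q,_=comp(s,(363,-315),28);print("body",rect(Q))
to((*r[0],160),r[2],o)
E
```

```text
px [ 225   77   51  195 7234]
all (array([ 361.1, -311.6]), array([200.2,  49.2]), -83.16)
px [ 225   77   51  195 7118]
body (array([ 361.1, -311.6]), array([200.2,  49.2]), -83.16)
pose [ 363.9 -313.6  168.6] [-180.    -0.    96.2] shift tool mm [ 2.2 -2.6  8.6] turn -0.7
```

View pics/w2.png

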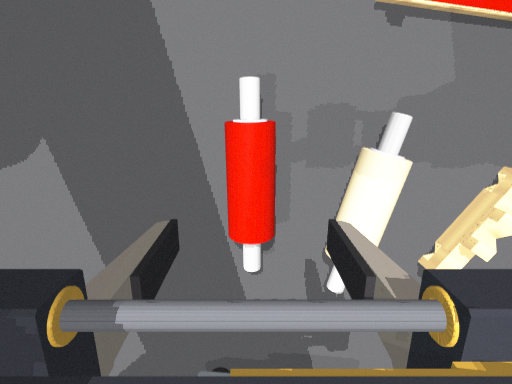

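Emit:
{"fn": "play_rows", "kwargs": {"targets": [[[0.0022,-0.0026,0.02,-0.7,1],[0,0,0.035,0,1],[0,0,0.035,0,1],[0,0,0.03,0,1],[0,0,0.018,0,1],[0,0,0.0106,0,1],[0,0,0,0,1],[0,0,0,0,1]]]}}

```text
time_s: 4.58
ee_pos: [361.4, -313.0, 20.4]
orientation: [-180.0, -0.0, 96.7]
ft_force: [-0.9, -0.2, -0.3]
finger_gap: 1.004
gripper_force: 0.0
```

Emit:
{"fn": "play_rows", "kwargs": {"targets": [[[0,0,0,0,0.3],[0,0,0,0,0.3],[0,0,0,0,0.3],[0,0,0,0,0.3],[0,0,0,0,0.3],[0,0,0,0,0.3],[0,0,0,0,0.3],[0,0,0,0,0.3]]], "squeeze": 30}}

```text
time_s: 5.25
ee_pos: [361.3, -313.1, 20.2]
orientation: [180.0, 0.0, 96.6]
ft_force: [0.6, 0.2, 3.4]
finger_gap: 0.539
gripper_force: 30.0
```

Emit:
{"fn": "play_rows", "kwargs": {"targets": [[[0,0,-0.01,0,0.3],[0,0,-0.03,0,0.3],[0,0,-0.035,0,0.3],[0,0,-0.03,0,0.3],[0,0,-0.015,-5,0.3],[0,0,-0.005,-7,0.3],[0,0,-0.005,-7,0.3],[0,0,0,-7,0.3]]]}}

```text
time_s: 5.92
ee_pos: [361.0, -312.9, 151.3]
orientation: [180.0, 0.0, 123.0]
ft_force: [-0.7, -0.1, -4.3]
finger_gap: 0.535
gripper_force: 30.0
```

Emit:
{"fn": "play_rows", "kwargs": {"targets": [[[0,0,0,-7,0.3],[0,0,0,-7,0.3],[0,0,0,-7,0.3],[0,0,0,-7,0.3],[0,0,0,-7,0.3],[0,0,0,-7,0.3],[0,0,0,-7,0.3],[0,0,0,-7,0.3]]]}}

```text
time_s: 6.58
ee_pos: [360.4, -312.4, 149.9]
orientation: [179.9, -0.1, 179.0]
ft_force: [-0.3, -0.3, -4.0]
finger_gap: 0.538
gripper_force: 30.0
```

Emit:
{"fn": "play_rows", "kwargs": {"targets": [[[0,0,0,-0.4,0.3],[0,0,0,0,0.3]]]}}

```text
time_s: 6.75
ee_pos: [360.6, -312.6, 149.9]
orientation: [180.0, -0.0, 178.9]
ft_force: [0.5, 0.7, -5.5]
finger_gap: 0.534
gripper_force: 30.0
```

```bash
python3 - <<'E'
from h import *
to((557,-86,120),179)
E
```

```text
pose [ 360.6 -312.6  149.9] [180.   -0.  178.9] shift tool mm [-191.8  230.5   29.9] turn -0.1
```

Emit:
{"fn": "play_rows", "kwargs": {"targets": [[[-0.0113,0.0136,0,0,0.3],[-0.0213,0.0256,0,0,0.3],[-0.0213,0.0256,0,0,0.3],[-0.0213,0.0256,0,0,0.3],[-0.0213,0.0256,0,0,0.3],[-0.0213,0.0256,0,0,0.3],[-0.0213,0.0256,0,0,0.3],[-0.0213,0.0256,0,0,0.3]]]}}

```text
time_s: 7.42
ee_pos: [525.3, -121.4, 150.0]
orientation: [180.0, -0.0, 178.8]
ft_force: [-0.2, -0.5, -5.5]
finger_gap: 0.537
gripper_force: 30.0
```

Emit:
{"fn": "play_rows", "kwargs": {"targets": [[[-0.0213,0.0256,0,0,0.3],[-0.0101,0.0121,0.02,-0.1,0.3],[0,0,0.015,0,0.3],[0,0,0.01,0,0.3],[0,0,0,0,0.3],[0,0,0,0,0.3]]]}}

```text
time_s: 7.92
ee_pos: [555.9, -86.1, 104.6]
orientation: [180.0, -0.1, 179.0]
ft_force: [0.4, -0.1, -4.9]
finger_gap: 0.539
gripper_force: 30.0
```

```bash
python3 - <<'E'
from h import *
o,s=wrist("w3");to((557,-86,45),179,o)
# world-direction check of roller pose in gripper
W=world_top(s);hsv=cv2.cvtColor(s["img"],cv2.COLOR_BGR2HSV)
P,m=comp(s,(557,-86),o["ee_pos"][2]-8,o["ee_pos"][2]+40,115);print(rect(P),np.percentile(P[:,2],[2,50,98]))
E
```

```text
pose [555.9 -86.1 104.6] [ 1.80e+02 -1.00e-01  1.79e+02] shift tool mm [-1.1  0.1 59.6] turn 0.0
px [  161    48   185   227 19596]
(array([516.9, -74.7]), array([117. ,  77.9]), -18.97) [109.11671872 129.20770502 139.99888473]
```

View pics/w3.png

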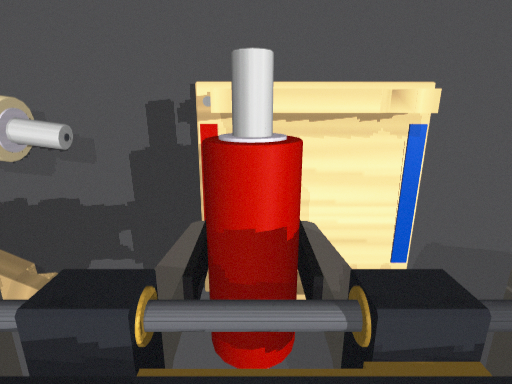

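The red roller is held straight, its journal running at column 252 parallel to the lane. Lowering it now.

Emit:
{"fn": "play_rows", "kwargs": {"targets": [[[-0.0011,0,0.015,0,0.3],[0,0,0.02,0,0.3],[0,0,0.014,0,0.3],[0,0,0.005,0,0.3],[0,0,0.002,0,0.3],[0,0,0.002,0,0.3],[0,0,0,0,0.3],[0,0,0,0,0.3]]]}}

```text
time_s: 8.63
ee_pos: [558.5, -86.0, 47.9]
orientation: [-180.0, 0.1, 179.1]
ft_force: [-0.9, -0.6, -5.6]
finger_gap: 0.535
gripper_force: 30.0
```

Emit:
{"fn": "play_rows", "kwargs": {"targets": [[[0,0,0.0008,0,0.3],[0,0,0.0008,0,0.3],[0,0,0,0,0.3],[0,0,0,0,0.3]]]}}

```text
time_s: 8.97
ee_pos: [558.5, -86.1, 46.0]
orientation: [-180.0, 0.1, 179.1]
ft_force: [-0.4, -1.8, 0.8]
finger_gap: 0.543
gripper_force: 30.0
```

Emit:
{"fn": "play_rows", "kwargs": {"targets": [[[0,0,-0.002,0,0.3],[0.0015,0,0,0,0.3],[0,0,0.001,0,0.3],[0,0,0.001,0,0.3],[0,0,0.0005,0,0.3],[0,0,0.0005,0,0.3],[0,0,0,0,0.3],[0,0,0,0,0.3]]]}}

```text
time_s: 9.63
ee_pos: [556.6, -86.5, 45.4]
orientation: [-179.9, 0.0, 179.1]
ft_force: [-5.2, -5.5, 10.3]
finger_gap: 0.533
gripper_force: 30.0
```

```bash
python3 - <<'E'
from h import *
for i in range(3): to((557,-86,45),179); print(arm.get_obs()["ft_force"]); arm.snapshot("top")
E
```

```text
pose [556.6 -86.5  45.4] [-179.9    0.   179.1] shift tool mm [-0.4  0.5  0.4] turn 0.1
[-5.22161352 -5.52128599 10.34090443]
pose [556.5 -86.5  45.4] [-179.9    0.   179.1] shift tool mm [-0.5  0.5  0.4] turn 0.1
[-4.63020474 -5.57192572 11.82622005]
pose [556.6 -86.5  45.4] [-179.9    0.   179.1] shift tool mm [-0.4  0.5  0.4] turn 0.1
[-5.85783238 -4.93018084 11.02734135]
```

Emit:
{"fn": "play_rows", "kwargs": {"targets": [[[0,0,0,0,0.56],[0,0,0,0,0.58],[0,0,0,0,0.65],[0,0,0,0,0.75],[0,0,0,0,0.75],[0,0,-0.01,0,0.75],[0,0,-0.025,0,0.75],[0,0,-0.035,0,0.75]]]}}

```text
time_s: 10.45
ee_pos: [554.5, -85.4, 113.4]
orientation: [180.0, -0.3, 179.1]
ft_force: [0.1, -0.0, 0.4]
finger_gap: 0.749
gripper_force: 0.0
```

Emit:
{"fn": "play_rows", "kwargs": {"targets": [[[0,0,-0.04,0,1],[0,0,-0.03,0,1],[0,0,0,0,1],[0,0,0,0,1]]]}}

```text
time_s: 10.78
ee_pos: [557.7, -85.9, 187.0]
orientation: [-180.0, 0.3, 179.1]
ft_force: [-0.7, 0.0, -0.9]
finger_gap: 0.994
gripper_force: 0.0
```

```bash
python3 - <<'E'
from h import *
o,s=wrist("w4")
hsv=cv2.cvtColor(s["img"],cv2.COLOR_BGR2HSV)
P,m=comp(s,(555,-86),54,80,115);print("body above 54",rect(P),np.percentile(P[:,2],[50,98]))
W=world_top(s);k=(s["depth"]>0)&(abs(W[...,1]+86)<6)&(W[...,0]>462)&(W[...,0]<492);k[275:]=0;print("journal top",np.percentile(W[k][:,2],[50,90]))
k=(s["depth"]>0)&(abs(W[...,1]+86)<3)&(W[...,2]>45)&(W[...,2]<80);k[275:]=0;print("x range",np.percentile(W[k][:,0],[0.5,99.5]))
to((370,322,160),93.8,o)
E
```

```text
px [ 226   75   52  199 7416]
body above 54 (array([555.5, -85.9]), array([199.8,  49.1]), -1.01) [70.29532139 75.49602169]
journal top [59.27235269 60.44253926]
x range [456.34914849 653.63103952]
pose [557.7 -85.9 187. ] [-180.     0.3  179.1] shift tool mm [193.8 405.   27. ] turn 85.3
```

Emit:
{"fn": "play_rows", "kwargs": {"targets": [[[0.0176,0.0368,0,0,1],[0.0176,0.0368,0,0,1],[0.0176,0.0368,0,0,1],[0.0176,0.0368,0,0,1],[0.0176,0.0368,0,0,1],[0.0176,0.0368,0,0,1],[0.0176,0.0368,0,0,1],[0.0176,0.0368,0,0,1]]]}}

```text
time_s: 11.5
ee_pos: [417.9, 211.8, 183.0]
orientation: [-179.9, -0.1, 179.1]
ft_force: [-0.2, 0.7, 0.2]
finger_gap: 1.0
gripper_force: 0.0
```

Emit:
{"fn": "play_rows", "kwargs": {"targets": [[[0.0176,0.0368,0,0,1],[0.0176,0.0368,0,0,1],[0.0176,0.0368,0,0,1],[0,0,0.002,7.1,1],[0,0,0.002,7.1,1],[0,0,0.002,7.1,1],[0,0,0.002,7.1,1],[0,0,0.002,7.1,1]]]}}

```text
time_s: 12.17
ee_pos: [367.8, 321.3, 172.7]
orientation: [-179.8, -0.0, 143.3]
ft_force: [0.5, 0.0, -0.3]
finger_gap: 0.998
gripper_force: 0.0
```

Emit:
{"fn": "play_rows", "kwargs": {"targets": [[[0,0,0.002,7.1,1],[0,0,0.002,7.1,1],[0,0,0.002,7.1,1],[0,0,0.002,7.1,1],[0,0,0.002,7.1,1],[0,0,0.002,7.1,1],[0,0,0,7.1,1],[0,0,0,0,1]]]}}

```text
time_s: 12.83
ee_pos: [368.0, 321.1, 160.8]
orientation: [-179.9, 0.1, 93.6]
ft_force: [0.6, 0.4, -0.6]
finger_gap: 0.999
gripper_force: 0.0
```

```bash
python3 - <<'E'
from h import *
o,s=wrist("w5")
P,m=comp(s,(370,322),6,62,105);r=rect(P);print(r)
J,_=comp(s,(498,317),56,80,60);print("jar",np.median(J,0),rect(J))
to((*r[0],20),r[2],o)
E
```

```text
px [ 227   75   53  200 7634]
(array([368.4, 324.1]), array([199.9,  49.2]), -85.46)
px [ 360  182   61   57 2664]
jar [489.94910845 316.08200749  66.04719018] (array([491.7, 314.2]), array([51. , 50.6]), -69.23)
pose [368.  321.1 160.8] [-1.799e+02  1.000e-01  9.360e+01] shift tool mm [  3.    0.6 140.8] turn -0.9
```

Emit:
{"fn": "play_rows", "kwargs": {"targets": [[[0.003,0.0006,0.02,-0.9,1],[0,0,0.035,0,1],[0,0,0.035,0,1],[0,0,0.025,0,1],[0,0,0.016,0,1],[0,0,0.0098,0,1],[0,0,0,0,1],[0,0,0,0,1]]]}}

```text
time_s: 13.55
ee_pos: [369.2, 324.8, 21.4]
orientation: [-179.9, 0.0, 94.9]
ft_force: [0.8, -0.1, -0.4]
finger_gap: 1.002
gripper_force: 0.0
```

Emit:
{"fn": "play_rows", "kwargs": {"targets": [[[0,0,0,0,0.3],[0,0,0,0,0.3],[0,0,0,0,0.3],[0,0,0,0,0.3],[0,0,0,0,0.3],[0,0,0,0,0.3],[0,0,0,0,0.3],[0,0,0,0,0.3]]], "squeeze": 30}}

```text
time_s: 14.22
ee_pos: [369.4, 325.0, 21.8]
orientation: [-180.0, -0.0, 94.8]
ft_force: [-0.5, -0.5, 4.4]
finger_gap: 0.539
gripper_force: 30.0
```

Emit:
{"fn": "play_rows", "kwargs": {"targets": [[[0,0,-0.01,0,0.3],[0,0,-0.03,0,0.3],[0,0,-0.035,0,0.3],[0,0,-0.03,0,0.3],[0,0,-0.015,-7,0.3],[0,0,-0.005,-7,0.3],[0,0,-0.005,-7,0.3],[0,0,0,-7,0.3]]]}}

```text
time_s: 14.88
ee_pos: [369.5, 325.0, 153.1]
orientation: [179.9, -0.0, 123.2]
ft_force: [-0.5, -0.3, -4.2]
finger_gap: 0.534
gripper_force: 30.0
```

Emit:
{"fn": "play_rows", "kwargs": {"targets": [[[0,0,0,-7,0.3],[0,0,0,-7,0.3],[0,0,0,-7,0.3],[0,0,0,-7,0.3],[0,0,0,-7,0.3],[0,0,0,-7,0.3],[0,0,0,-7,0.3],[0,0,0,-7,0.3]]]}}

```text
time_s: 15.55
ee_pos: [368.9, 324.5, 151.8]
orientation: [-180.0, -0.0, 179.2]
ft_force: [0.4, 0.6, -3.7]
finger_gap: 0.534
gripper_force: 30.0
```

Emit:
{"fn": "play_rows", "kwargs": {"targets": [[[0,0,0,-0.2,0.3],[0,0,0,0,0.3]]]}}

```text
time_s: 15.72
ee_pos: [369.1, 324.7, 151.7]
orientation: [-180.0, -0.0, 178.8]
ft_force: [-0.2, -0.9, -4.4]
finger_gap: 0.538
gripper_force: 30.0
```

```bash
python3 - <<'E'
from h import *
to((556.4,14,105),179)
E
```

```text
pose [369.1 324.7 151.7] [-180.    -0.   178.8] shift tool mm [-193.6 -306.8   46.7] turn -0.2
```

Emit:
{"fn": "play_rows", "kwargs": {"targets": [[[-0.0097,-0.0153,0,0,0.3],[-0.0194,-0.0307,0,0,0.3],[-0.0194,-0.0307,0,0,0.3],[-0.0194,-0.0307,0,0,0.3],[-0.0194,-0.0307,0,0,0.3],[-0.0194,-0.0307,0,0,0.3],[-0.0194,-0.0307,0,0,0.3],[-0.0194,-0.0307,0,0,0.3]]]}}

```text
time_s: 16.38
ee_pos: [511.4, 90.6, 151.8]
orientation: [180.0, -0.0, 178.8]
ft_force: [1.0, 0.5, -4.7]
finger_gap: 0.539
gripper_force: 30.0
```

Emit:
{"fn": "play_rows", "kwargs": {"targets": [[[-0.0194,-0.0307,0,0,0.3],[-0.0194,-0.0307,0,0,0.3],[-0.0095,-0.0153,0.02,-0.2,0.3],[0,0,0.02,0,0.3],[0,0,0.0067,0,0.3],[0,0,0,0,0.3],[0,0,0,0,0.3],[0,0,0,0,0.3]]]}}

```text
time_s: 17.05
ee_pos: [558.2, 15.5, 105.8]
orientation: [180.0, 0.1, 179.2]
ft_force: [0.3, -0.8, -3.3]
finger_gap: 0.542
gripper_force: 30.0
```

```bash
python3 - <<'E'
from h import *
for i in range(3): to((556.4,14,46.5),179); arm.snapshot("top")
E
```

```text
pose [558.2  15.5 105.8] [1.800e+02 1.000e-01 1.792e+02] shift tool mm [ 1.8 -1.5 59.3] turn 0.2
pose [558.4  15.5 106. ] [1.800e+02 1.000e-01 1.792e+02] shift tool mm [ 2.  -1.5 59.5] turn 0.2
pose [558.5  15.5 106. ] [1.800e+02 1.000e-01 1.793e+02] shift tool mm [ 2.1 -1.5 59.5] turn 0.3
```

Emit:
{"fn": "play_rows", "kwargs": {"targets": [[[0.002,-0.0015,0.015,0.2,0.3],[0,0,0.02,0,0.3],[0,0,0.014,0,0.3],[0,0,0.005,0,0.3],[0,0,0.002,0,0.3],[0,0,0.001,0,0.3],[0,0,0,0,0.3],[0,0,0,0,0.3]]]}}

```text
time_s: 17.87
ee_pos: [556.7, 13.4, 48.8]
orientation: [180.0, 0.1, 179.0]
ft_force: [0.3, -0.2, -4.7]
finger_gap: 0.534
gripper_force: 30.0
```

```bash
python3 - <<'E'
from h import *
for i in range(2): to((556.4,14,46.5),179); print(arm.get_obs()["ft_force"]);arm.snapshot("top")
E
```

```text
pose [556.7  13.4  48.8] [1.80e+02 1.00e-01 1.79e+02] shift tool mm [0.3 0.6 2.3] turn 0.0
[ 0.25407432 -0.22680936 -4.71993763]
pose [556.6  13.4  48.8] [1.80e+02 1.00e-01 1.79e+02] shift tool mm [0.2 0.6 2.3] turn 0.0
[ 0.5386892  -0.19352122 -4.03768302]
```

Emit:
{"fn": "play_rows", "kwargs": {"targets": [[[0,0.0004,0.001,0,0.3],[0,0,0.001,0,0.3],[0,0,0.0005,0,0.3],[0,0,0.0005,0,0.3],[0,0,0,0,0.3],[0,0,0,0,0.3]]]}}

```text
time_s: 18.47
ee_pos: [556.7, 13.2, 46.6]
orientation: [-180.0, 0.1, 179.1]
ft_force: [-4.5, -4.3, 15.6]
finger_gap: 0.538
gripper_force: 30.0
```

Emit:
{"fn": "play_rows", "kwargs": {"targets": [[[0,0,0,0,0.56],[0,0,0,0,0.58],[0,0,0,0,0.65],[0,0,0,0,0.75],[0,0,0,0,0.75],[0,0,-0.01,0,0.75],[0,0,-0.025,0,0.75],[0,0,-0.035,0,0.75]]]}}

```text
time_s: 19.13
ee_pos: [553.9, 13.7, 113.9]
orientation: [-180.0, -0.3, 179.0]
ft_force: [0.8, 0.4, -0.2]
finger_gap: 0.749
gripper_force: 0.0
```

Emit:
{"fn": "play_rows", "kwargs": {"targets": [[[0,0,-0.04,0,1],[0,0,-0.03,0,1],[0,0,0,0,1],[0,0,0,0,1]]]}}

```text
time_s: 19.47
ee_pos: [557.2, 13.8, 187.4]
orientation: [180.0, 0.3, 179.0]
ft_force: [-0.1, -0.6, -0.9]
finger_gap: 0.997
gripper_force: 0.0
```

```bash
python3 - <<'E'
from h import *
o,s=wrist("w6")
W=world_top(s)
for n,c in(("blue",(557.3,14)),("red",(555.5,-86))):
    P,m=comp(s,c,54,80,115) if 0 else (W[(s["depth"]>0)&(W[...,2]>52)&(W[...,2]<80)&(abs(W[...,1]-c[1])<40)&(np.arange(384)[:,None]<275)],0)
    P=P[abs(P[:,0]-556)<110]
    print(n,rect(P),np.percentile(P[:,2],[50,98]))
    for a in(476,636):
        k=(abs(W[...,1]-c[1])<6)&(abs(W[...,0]-a)<10)&(s["depth"]>0);k[275:]=0;print(" j",a,np.percentile(W[k][:,2],90) if k.sum() else None)
to((614.5,-337.5,170),60.8,o)
E
```

```text
blue (array([558.3,  14. ]), array([199.7,  49.3]), -1.04) [70.3273783  75.53611128]
 j 476 60.3091740718871
 j 636 60.240498215246014
red (array([555.7, -84.4]), array([199.6,  47.2]), -0.99) [70.48413787 75.63214844]
 j 476 60.3775085798531
 j 636 None
pose [557.2  13.8 187.4] [180.    0.3 179. ] shift tool mm [ -63.2 -350.3   17.4] turn -61.8
```

View pics/w6.png

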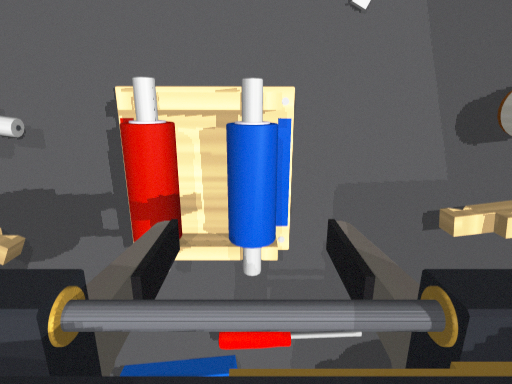

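Both rollers are seated: red at (151,180), blue at (252,180), all measured journal tops at 60 mm. Next is saddle A.

Emit:
{"fn": "play_rows", "kwargs": {"targets": [[[-0.007,-0.0389,0,0,1],[-0.007,-0.0389,0,0,1],[-0.007,-0.0389,0,0,1],[-0.007,-0.0389,0,0,1],[-0.007,-0.0389,0,0,1],[-0.007,-0.0389,0,0,1],[-0.007,-0.0389,0,0,1],[-0.007,-0.0389,0,0,1]]]}}

```text
time_s: 20.18
ee_pos: [605.6, -299.9, 182.7]
orientation: [179.9, -0.2, 179.0]
ft_force: [1.0, 0.7, -0.6]
finger_gap: 0.998
gripper_force: 0.0
```

Emit:
{"fn": "play_rows", "kwargs": {"targets": [[[-0.007,-0.0389,0,0,1],[0,0,0.002,6.95,1],[0,0,0.002,6.95,1],[0,0,0.002,6.95,1],[0,0,0.002,6.95,1],[0,0,0.002,6.95,1],[0,0,0.002,6.95,1],[0,0,0.002,6.95,1]]]}}

```text
time_s: 20.85
ee_pos: [611.9, -336.7, 168.4]
orientation: [-179.9, -0.2, 130.0]
ft_force: [-0.3, -0.3, -0.3]
finger_gap: 0.995
gripper_force: 0.0
```

Emit:
{"fn": "play_rows", "kwargs": {"targets": [[[0,0,0.002,6.95,1],[0,0,0.002,6.95,1],[0,0,0,6.95,1],[0,0,0,6.95,1],[0,0,0,6.95,1],[0,0,0,6.95,1],[0,0,0,6.95,1],[0,0,0,6.95,1]]]}}

```text
time_s: 21.52
ee_pos: [611.9, -336.7, 164.5]
orientation: [-179.8, -0.1, 74.4]
ft_force: [0.6, 0.6, -0.1]
finger_gap: 1.0
gripper_force: 0.0
```

Emit:
{"fn": "play_rows", "kwargs": {"targets": [[[0,0,0,6.95,1],[0,0,0,6.95,1],[0,0,0,0,1],[0,0,0,0,1],[0,0,0,0,1]]]}}

```text
time_s: 21.93
ee_pos: [612.5, -337.1, 165.8]
orientation: [-179.9, 0.0, 61.1]
ft_force: [0.2, -0.5, -0.5]
finger_gap: 1.0
gripper_force: 0.0
```

```bash
cat >> h.py <<'E'
def saddle(s,near,z0=0):
    for lo,hi,t in((z0+23,z0+50,"all"),(z0+40,z0+50,"hump")):
        P,m=comp(s,near,lo,hi,90);r=rect(P);print(t,r,np.percentile(P[:,2],[2,50,98]).round(1))
        if t=="all": R=r
    return R
E
python3 - <<'E'
from h import *
o,s=wrist("w7")
r=saddle(s,(614.5,-337.5));to((*r[0],25),r[2],o)
E
```

```text
px [ 243  113   27  135 3245]
all (array([ 615., -339.]), array([140.7,  24. ]), 62.5) [27.  28.9 46.1]
px [244 162  26  19 460]
hump (array([ 622.7, -324.3]), array([23.9, 18.1]), -27.33) [40.6 45.  46.6]
pose [ 612.5 -337.1  165.8] [-179.9    0.    61.1] shift tool mm [ -0.5   3.1 140.8] turn -1.4
```

View pics/w7.png

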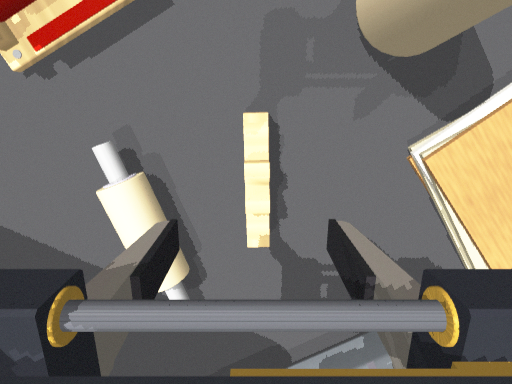

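Emit:
{"fn": "play_rows", "kwargs": {"targets": [[[-0.0005,0.0031,0.02,-1.4,0.8],[0,0,0.035,0,0.8],[0,0,0.035,0,0.8],[0,0,0.025,0,0.8],[0,0,0.016,0,0.8],[0,0,0.0098,0,0.8],[0,0,0,0,0.8],[0,0,0,0,0.8]]]}}

```text
time_s: 22.65
ee_pos: [615.7, -339.4, 26.3]
orientation: [-180.0, -0.0, 62.3]
ft_force: [1.0, 0.2, -0.3]
finger_gap: 0.801
gripper_force: 0.0
```

```bash
python3 - <<'E'
from h import *
to((615,-339,25),62.5)
E
```

```text
pose [ 615.7 -339.4   26.3] [-180.    -0.    62.3] shift tool mm [ 0.1 -0.8  1.3] turn -0.2
```

Emit:
{"fn": "play_rows", "kwargs": {"targets": [[[0,0,0,0,0.1],[0,0,0,0,0.1],[0,0,0,0,0.1],[0,0,0,0,0.1],[0,0,0,0,0.1],[0,0,0,0,0.1],[0,0,0,0,0.1],[0,0,0,0,0.1]]], "squeeze": 20}}

```text
time_s: 23.32
ee_pos: [615.5, -339.3, 26.2]
orientation: [180.0, 0.0, 62.3]
ft_force: [0.0, 0.5, 1.0]
finger_gap: 0.259
gripper_force: 20.0
```

Emit:
{"fn": "play_rows", "kwargs": {"targets": [[[0,0,0,0,0.1],[0,0,0,0,0.1]]]}}

```text
time_s: 23.48
ee_pos: [615.5, -339.3, 26.2]
orientation: [180.0, -0.0, 62.3]
ft_force: [-0.3, -0.3, 1.6]
finger_gap: 0.256
gripper_force: 20.0
```

Emit:
{"fn": "play_rows", "kwargs": {"targets": [[[0,0,-0.01,0,0.1],[0,0,-0.03,0,0.1],[0,0,-0.04,0,0.1],[0,0,-0.04,0,0.1],[0,0,-0.025,0,0.1],[0.012,-0.0138,0,0,0.1],[0.022,-0.0258,0,0,0.1],[0.022,-0.0258,0,0,0.1]]]}}

```text
time_s: 24.15
ee_pos: [583.4, -259.2, 172.2]
orientation: [179.9, -0.0, 62.2]
ft_force: [-0.2, 0.9, -1.9]
finger_gap: 0.263
gripper_force: 20.0
```

Emit:
{"fn": "play_rows", "kwargs": {"targets": [[[0.022,-0.0258,0,0,0.1],[0.022,-0.0258,0,0,0.1],[0.022,-0.0258,0,0,0.1],[0.01,-0.012,0,-6.7,0.1],[0,0,0,-6.7,0.1],[0,0,0,-6.7,0.1],[0,0,0,-6.6,0.1],[0,0,0,0,0.1]]]}}

```text
time_s: 24.82
ee_pos: [539.8, -150.2, 171.7]
orientation: [180.0, 0.0, 89.3]
ft_force: [0.9, 0.2, -2.6]
finger_gap: 0.263
gripper_force: 20.0
```

Emit:
{"fn": "play_rows", "kwargs": {"targets": [[[0,0,0,0,0.1],[0,0,0,0,0.1]]]}}

```text
time_s: 24.98
ee_pos: [539.8, -150.5, 171.3]
orientation: [180.0, 0.0, 88.8]
ft_force: [0.0, 0.8, -1.0]
finger_gap: 0.259
gripper_force: 20.0
```

```bash
python3 - <<'E'
from h import *
s=dict(np.load("top0.npz"));W=world_top(s);P=W[40:90,322:360].reshape(-1,3);P=P[P[:,2]>20];print("bottle",P.min(0),P.max(0))
to((636.4,-37.4,130),89)
E
```

```text
bottle [ 244.48448233 -305.72441818   20.02413779] [ 847.72700893  -13.42696321 1245.30736627]
pose [ 539.8 -150.5  171.3] [180.    0.   88.8] shift tool mm [115.2  94.1  41.3] turn -0.2
```

Emit:
{"fn": "play_rows", "kwargs": {"targets": [[[0.0188,0.0141,0,0,0.1],[0.0288,0.0235,0,0,0.1],[0.0288,0.0235,0,0,0.1],[0.0288,0.0235,0,0,0.1],[0.01,0.0095,0.02,-0.2,0.1],[0,0,0.015,0,0.1],[0,0,0.006,0,0.1],[0,0,0,0,0.1]]]}}

```text
time_s: 25.65
ee_pos: [634.5, -36.9, 128.3]
orientation: [-179.8, -0.0, 89.1]
ft_force: [0.6, -0.9, -1.2]
finger_gap: 0.26
gripper_force: 20.0
```

Emit:
{"fn": "play_rows", "kwargs": {"targets": [[[0,0,0,0,0.1],[0,0,0,0,0.1],[0,0,0,0,0.1]]]}}

```text
time_s: 25.9
ee_pos: [636.4, -37.6, 131.3]
orientation: [179.9, 0.0, 89.1]
ft_force: [-0.1, 0.3, -0.7]
finger_gap: 0.256
gripper_force: 20.0
```

```bash
python3 - <<'E'
from h import *
o,s=wrist("w8");to((636.4,-37.4,79.2),89,o)
r=saddle(s,o["ee_pos"][:2],o["ee_pos"][2]-26)
E
```

```text
pose [636.4 -37.6 131.3] [179.9   0.   89.1] shift tool mm [ 0.2  0.  52.1] turn 0.1
px [ 199  119  108  156 8295]
all (array([636.2,  -6.5]), array([79.8, 53.8]), 89.72) [131.9 135.2 152.3]
px [ 199  212  108   37 2018]
hump (array([636.1, -20.3]), array([53.8, 18.5]), -0.06) [145.7 150.1 154.3]
```

View pics/w8.png

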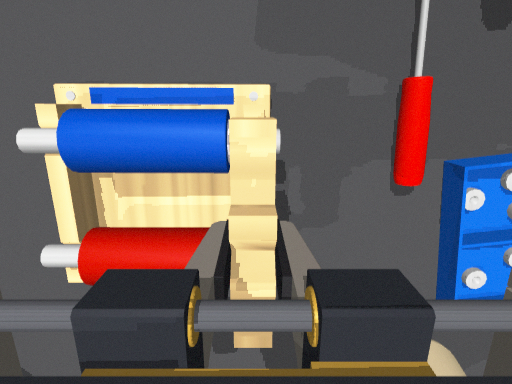

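The bar hangs at column 252, aligned over the far stand. Lowering it.

Emit:
{"fn": "play_rows", "kwargs": {"targets": [[[0,0,0.012,0,0.1],[0,0,0.018,0,0.1],[0,0,0.011,0,0.1],[0,0,0.005,0,0.1],[0,0,0.002,0,0.1],[0,0,0.001,0,0.1],[0,0,0,0,0.1],[0,0,0,0,0.1]]]}}

```text
time_s: 26.62
ee_pos: [636.5, -37.0, 81.7]
orientation: [179.9, 0.0, 89.2]
ft_force: [0.3, -0.0, -1.0]
finger_gap: 0.263
gripper_force: 20.0
```

Emit:
{"fn": "play_rows", "kwargs": {"targets": [[[0,0,0,0,0.1],[0,0,0.001,0,0.1],[0,0,0.001,0,0.1],[0,0,0,0,0.1],[0,0,0,0,0.1],[0,0,0,0,0.1]]]}}

```text
time_s: 27.12
ee_pos: [636.6, -37.3, 79.8]
orientation: [179.9, 0.0, 89.2]
ft_force: [-0.8, -2.1, 5.5]
finger_gap: 0.258
gripper_force: 20.0
```

Contact. A small press to be sure it is seated.

Emit:
{"fn": "play_rows", "kwargs": {"targets": [[[0,0,0.0006,0,0.1],[0,0,0.0004,0,0.1],[0,0,0,0,0.1],[0,0,0,0,0.1]]]}}

```text
time_s: 27.45
ee_pos: [636.8, -37.7, 79.4]
orientation: [179.9, 0.1, 89.2]
ft_force: [-2.3, -4.2, 10.5]
finger_gap: 0.262
gripper_force: 20.0
```

Emit:
{"fn": "play_rows", "kwargs": {"targets": [[[0,0,0,0,0.28],[0,0,0,0,0.32],[0,0,0,0,0.4],[0,0,0,0,0.5],[0,0,0,0,0.5],[0,0,0,0,0.5],[0,0,-0.01,0,0.5],[0,0,-0.025,0,0.5]]]}}

```text
time_s: 28.12
ee_pos: [633.7, -36.8, 110.8]
orientation: [-179.7, -0.0, 89.2]
ft_force: [-0.3, -0.6, 0.1]
finger_gap: 0.501
gripper_force: 0.0
```

Emit:
{"fn": "play_rows", "kwargs": {"targets": [[[0,0,-0.03,0,0.5],[0,0,-0.035,0,1],[0,0,0,0,1],[0,0,0,0,1],[0,0,0,0,1]]]}}

```text
time_s: 28.53
ee_pos: [635.7, -36.9, 178.2]
orientation: [180.0, 0.0, 89.2]
ft_force: [0.5, -0.1, -0.8]
finger_gap: 0.767
gripper_force: 0.0
```

```bash
python3 - <<'E'
from h import *
o,s=wrist("w9")
r=saddle(s,(636,-37),53)
W=world_top(s)
for c in(14,-86):
    k=(abs(W[...,1]-c)<4)&(abs(W[...,0]-636)<10)&(s["depth"]>0);k[275:]=0;print("arm top",np.median(W[k][:,2]))
to((610.5,310,170),94.6,o)
E
```

```text
px [ 239  116   30  152 4214]
all (array([636.4, -38.1]), array([140.,  24.]), 89.24) [79.9 81.7 98.9]
px [240 209  29  22 588]
hump (array([636.3, -53.5]), array([23.8, 18.1]), -1.56) [93.6 97.7 99.3]
arm top 81.066521816641
arm top 81.06882257213627
pose [635.7 -36.9 178.2] [180.    0.   89.2] shift tool mm [346.5 -30.1   8.2] turn -5.4
```

Emit:
{"fn": "play_rows", "kwargs": {"targets": [[[0.0385,-0.0033,0,0,1],[0.0385,-0.0033,0,0,1],[0.0385,-0.0033,0,0,1],[0.0385,-0.0033,0,0,1],[0.0385,-0.0033,0,0,1],[0.0385,-0.0033,0,0,1],[0.0385,-0.0033,0,0,1],[0.0385,-0.0033,0,0,1]]]}}

```text
time_s: 29.25
ee_pos: [612.6, 272.8, 176.2]
orientation: [-179.8, 0.1, 89.2]
ft_force: [1.3, 0.4, 0.4]
finger_gap: 0.998
gripper_force: 0.0
```

Emit:
{"fn": "play_rows", "kwargs": {"targets": [[[0.0385,-0.0033,0.008,-5.4,1],[0,0,0,0,1],[0,0,0,0,1],[0,0,0,0,1],[0,0,0,0,1]]]}}

```text
time_s: 29.67
ee_pos: [611.0, 308.5, 169.4]
orientation: [-179.9, 0.1, 94.5]
ft_force: [-0.1, -0.1, 0.1]
finger_gap: 0.999
gripper_force: 0.0
```

```bash
python3 - <<'E'
from h import *
o,s=wrist("w10")
r=saddle(s,(610.5,310));to((*r[0],25),r[2],o)
E
```

```text
px [ 239  109   28  134 3162]
all (array([610.6, 311.8]), array([139.9,  24. ]), -83.53) [27.  28.9 46.1]
px [240 158  25  19 447]
hump (array([608.6, 327.8]), array([23.2, 18.3]), 5.24) [40.5 44.9 46.6]
pose [611.  308.5 169.4] [-1.799e+02  1.000e-01  9.450e+01] shift tool mm [  3.3  -0.2 144.4] turn -2.0
```

View pics/w10.png

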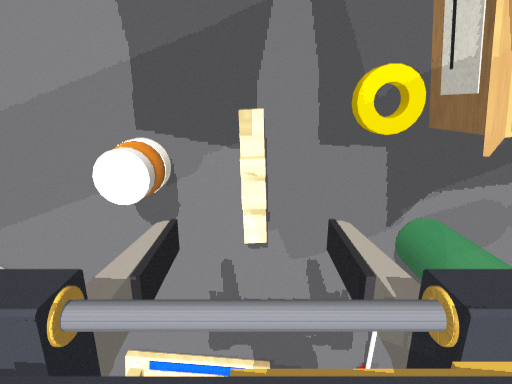

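Saddle B is at (252,176); the jar at (125,175) is clear of the left finger. I'll check the green bottle's clearance before descending.

```bash
python3 - <<'E'
from h import *
for s in(wrist()[1],dict(np.load("top0.npz"))):
    W=world_top(s);h=cv2.cvtColor(s["img"],cv2.COLOR_BGR2HSV);m=(cv2.inRange(h,(50,90,20),(85,255,255))>0)&(s["depth"]>0)
    P=W[m];P=P[(P[:,2]>20)&(P[:,2]<400)&(P[:,0]>600)];print(len(P),np.percentile(P,[1,50,99],axis=0).round(0))
E
```

```text
3323 [[783. 231.  21.]
 [795. 270.  64.]
 [825. 278. 112.]]
711 [[784. 213.  22.]
 [796. 235. 116.]
 [829. 269. 164.]]
```

Bottle is beyond x=783, so it's clear. Grasping saddle B.

Emit:
{"fn": "play_rows", "kwargs": {"targets": [[[0.0033,-0.0002,0.02,-2,0.8],[0,0,0.035,0,0.8],[0,0,0.035,0,0.8],[0,0,0.028,0,0.8],[0,0,0.016,0,0.8],[0,0,0.0095,0,0.8],[0,0,0,0,0.8],[0,0,0,0,0.8]]]}}

```text
time_s: 30.43
ee_pos: [611.3, 312.7, 27.1]
orientation: [180.0, -0.0, 96.5]
ft_force: [0.7, 0.3, -0.0]
finger_gap: 0.799
gripper_force: 0.0
```

Emit:
{"fn": "play_rows", "kwargs": {"targets": [[[0,0,0,0,0.8],[0,0,0,0,0.1],[0,0,0,0,0.1],[0,0,0,0,0.1],[0,0,0,0,0.1],[0,0,0,0,0.1],[0,0,0,0,0.1],[0,0,0,0,0.1]]], "squeeze": 20}}

```text
time_s: 31.1
ee_pos: [610.7, 313.2, 26.6]
orientation: [-180.0, 0.0, 96.6]
ft_force: [0.2, -0.6, 0.4]
finger_gap: 0.312
gripper_force: 0.0
```

Emit:
{"fn": "play_rows", "kwargs": {"targets": [[[0,0,0,0,0.1],[0,0,0,0,0.1],[0,0,0,0,0.1]]]}}

```text
time_s: 31.35
ee_pos: [610.8, 313.2, 26.6]
orientation: [-180.0, -0.0, 96.6]
ft_force: [-0.5, 0.5, -0.8]
finger_gap: 0.259
gripper_force: 20.0
```

Emit:
{"fn": "play_rows", "kwargs": {"targets": [[[0,0,-0.01,0,0.1],[0,0,-0.03,0,0.1],[0,0,-0.04,0,0.1],[0,0,-0.04,3.8,0.1],[0,0,-0.025,3.8,0.1],[0,0,0,0,0.1],[0,0,0,0,0.1]]]}}

```text
time_s: 31.93
ee_pos: [611.6, 313.6, 174.0]
orientation: [179.8, -0.1, 89.0]
ft_force: [-0.1, -0.2, -1.3]
finger_gap: 0.258
gripper_force: 20.0
```

```bash
python3 - <<'E'
from h import *
to((476.4,-33.2,130),89)
E
```

```text
pose [611.6 313.6 174. ] [ 1.798e+02 -1.000e-01  8.900e+01] shift tool mm [-349.1 -129.3   44. ] turn 0.0
```

Emit:
{"fn": "play_rows", "kwargs": {"targets": [[[-0.0175,-0.0065,0,0,0.1],[-0.0349,-0.0129,0,0,0.1],[-0.0349,-0.0129,0,0,0.1],[-0.0349,-0.0129,0,0,0.1],[-0.0349,-0.0129,0,0,0.1],[-0.0349,-0.0129,0,0,0.1],[-0.0349,-0.0129,0,0,0.1],[-0.0349,-0.0129,0,0,0.1]]]}}

```text
time_s: 32.6
ee_pos: [507.0, 51.6, 169.9]
orientation: [-179.8, 0.0, 89.1]
ft_force: [1.1, -0.9, -0.7]
finger_gap: 0.259
gripper_force: 20.0
```

Emit:
{"fn": "play_rows", "kwargs": {"targets": [[[-0.0349,-0.0129,0,0,0.1],[-0.0349,-0.0129,0,0,0.1],[-0.0175,-0.0065,0.02,0,0.1],[0,0,0.015,0,0.1],[0,0,0.009,0,0.1],[0,0,0,0,0.1],[0,0,0,0,0.1],[0,0,0,0,0.1]]]}}

```text
time_s: 33.27
ee_pos: [475.8, -32.9, 127.7]
orientation: [-180.0, -0.0, 89.1]
ft_force: [0.0, 0.2, -1.1]
finger_gap: 0.26
gripper_force: 20.0
```

```bash
python3 - <<'E'
from h import *
arm.snapshot("top");o,s=wrist("w11");to((476.4,-33.2,79.6),89,o)
r=saddle(s,o["ee_pos"][:2],o["ee_pos"][2]-26)
E
```

```text
pose [476.1 -33.  128. ] [180.   -0.   89.1] shift tool mm [-0.2  0.3 48.4] turn 0.1
px [ 199  123  108  152 8043]
all (array([471.6,  -4.3]), array([81.3, 51.8]), -76.28) [128.3 131.1 149. ]
px [ 199  216  108   32 1944]
hump (array([476.1, -17.6]), array([53.8, 17.8]), -0.84) [142.5 146.5 151. ]
```

Emit:
{"fn": "play_rows", "kwargs": {"targets": [[[-0.0002,0.0003,0.012,0,0.1],[0,0,0.018,0,0.1],[0,0,0.008,0,0.1],[0,0,0.004,0,0.1],[0,0,0.002,0,0.1],[0,0,0.001,0,0.1],[0,0,0,0,0.1],[0,0,0,0,0.1]]]}}

```text
time_s: 34.03
ee_pos: [476.2, -33.8, 83.1]
orientation: [179.9, 0.0, 89.0]
ft_force: [0.8, -0.2, -1.7]
finger_gap: 0.258
gripper_force: 20.0
```

Emit:
{"fn": "play_rows", "kwargs": {"targets": [[[0,0,0,0,0.1],[0,0,0.001,0,0.1],[0,0,0.001,0,0.1],[0,0,0,0,0.1],[0,0,0,0,0.1],[0,0,0,0,0.1]]]}}

```text
time_s: 34.53
ee_pos: [475.7, -33.8, 80.6]
orientation: [-180.0, 0.0, 89.0]
ft_force: [0.0, 0.2, -1.2]
finger_gap: 0.26
gripper_force: 20.0
```

Emit:
{"fn": "play_rows", "kwargs": {"targets": [[[0,0,0.0008,0,0.1],[0,0,0.0006,0,0.1],[0,0,0.0006,0,0.1],[0,0,0,0,0.1],[0,0,0,0,0.1]]]}}

```text
time_s: 34.95
ee_pos: [476.2, -33.3, 79.3]
orientation: [180.0, -0.0, 89.0]
ft_force: [-2.7, 3.7, 9.0]
finger_gap: 0.259
gripper_force: 20.0
```

Emit:
{"fn": "play_rows", "kwargs": {"targets": [[[0,0,0,0,0.28],[0,0,0,0,0.32],[0,0,0,0,0.4],[0,0,0,0,0.5],[0,0,0,0,0.5],[0,0,0,0,0.5],[0,0,-0.01,0,0.5],[0,0,-0.025,0,0.5]]]}}

```text
time_s: 35.62
ee_pos: [473.7, -33.6, 112.1]
orientation: [-179.7, -0.0, 89.0]
ft_force: [-0.3, -0.6, -0.3]
finger_gap: 0.499
gripper_force: 0.0
```

Emit:
{"fn": "play_rows", "kwargs": {"targets": [[[0,0,-0.03,0,0.5],[0,0,-0.035,0,1],[0,0,0,0,1],[0,0,0,0,1],[0,0,0,0,1]]]}}

```text
time_s: 36.03
ee_pos: [475.6, -33.7, 178.7]
orientation: [180.0, 0.0, 89.0]
ft_force: [-0.1, 0.3, -0.1]
finger_gap: 0.772
gripper_force: 0.0
```

```bash
python3 - <<'E'
from h import *
o,s=wrist("w12")
r=saddle(s,(476,-35),53)
W=world_top(s)
for x in(476,636):
  for c in(14,-86):
    k=(abs(W[...,1]-c)<4)&(abs(W[...,0]-x)<10)&(s["depth"]>0);k[275:]=0;print("arm top",x,c,np.median(W[k][:,2]))
to((485.5,-329,170),79.6,o)
E
```

```text
px [ 239  116   29  152 4202]
all (array([475.7, -35.1]), array([140.2,  24. ]), 88.94) [79.9 81.8 98.8]
px [239 209  29  22 605]
hump (array([475.4, -50.6]), array([24., 18.]), -1.04) [93.6 97.7 99.3]
arm top 476 14 81.05676914073686
arm top 476 -86 81.10349826875166
arm top 636 14 81.0136325924093
arm top 636 -86 81.07059757505878
pose [475.6 -33.7 178.7] [180.   0.  89.] shift tool mm [-295.    15.2    8.7] turn 9.4
```

View pics/w12.png

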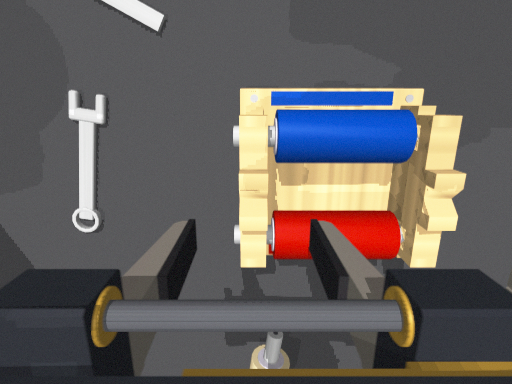

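Both bars sit at columns 253 and 440, with their arm tops at 81 mm, so they are fully seated. Now the cream roller.

Emit:
{"fn": "play_rows", "kwargs": {"targets": [[[-0.0369,0.0019,0,0,1],[-0.0369,0.0019,0,0,1],[-0.0369,0.0019,0,0,1],[-0.0369,0.0019,0,0,1],[-0.0369,0.0019,0,0,1],[-0.0369,0.0019,0,0,1],[-0.0369,0.0019,0,0,1],[-0.0369,0.0019,0,4.7,1]]]}}

```text
time_s: 36.75
ee_pos: [484.6, -330.5, 176.8]
orientation: [-179.8, -0.1, 84.3]
ft_force: [0.9, -0.5, 0.4]
finger_gap: 1.0
gripper_force: 0.0
```

Emit:
{"fn": "play_rows", "kwargs": {"targets": [[[0,0,0.008,4.7,1],[0,0,0,0,1],[0,0,0,0,1],[0,0,0,0,1],[0,0,0,0,1]]]}}

```text
time_s: 37.17
ee_pos: [485.7, -328.0, 170.4]
orientation: [-180.0, -0.0, 79.8]
ft_force: [1.1, -0.7, -0.4]
finger_gap: 1.005
gripper_force: 0.0
```

```bash
python3 - <<'E'
from h import *
o,s=wrist("w13")
P,m=comp(s,(485.5,-329),6,62,115);r=rect(P);print(r)
to((*r[0],20),r[2],o)
E
```

```text
px [ 226   80   51  193 7135]
(array([ 484.5, -328. ]), array([200.5,  49. ]), 80.98)
pose [ 485.7 -328.   170.4] [-180.    -0.    79.8] shift tool mm [ -0.2  -1.1 150.4] turn -1.2
```

Emit:
{"fn": "play_rows", "kwargs": {"targets": [[[-0.0002,-0.0011,0.02,-1.2,1],[0,0,0.035,0,1],[0,0,0.035,0,1],[0,0,0.03,0,1],[0,0,0.018,0,1],[0,0,0.011,0,1],[0,0,0,0,1],[0,0,0,0,1]]]}}

```text
time_s: 37.88
ee_pos: [485.0, -328.9, 22.0]
orientation: [180.0, -0.0, 80.8]
ft_force: [-0.5, -0.9, -0.7]
finger_gap: 1.001
gripper_force: 0.0
```

Emit:
{"fn": "play_rows", "kwargs": {"targets": [[[0,0,0,0,1],[0,0,0,0,0.3],[0,0,0,0,0.3],[0,0,0,0,0.3],[0,0,0,0,0.3],[0,0,0,0,0.3],[0,0,0,0,0.3],[0,0,0,0,0.3]]], "squeeze": 30}}

```text
time_s: 38.55
ee_pos: [484.7, -329.3, 21.7]
orientation: [180.0, 0.0, 80.8]
ft_force: [0.0, 0.4, 1.1]
finger_gap: 0.536
gripper_force: 30.0
```

Emit:
{"fn": "play_rows", "kwargs": {"targets": [[[0,0,0,0,0.3],[0,0,0,0,0.3]]]}}

```text
time_s: 38.72
ee_pos: [484.8, -329.3, 21.7]
orientation: [180.0, 0.0, 80.8]
ft_force: [0.2, -0.9, 1.5]
finger_gap: 0.537
gripper_force: 30.0
```

Emit:
{"fn": "play_rows", "kwargs": {"targets": [[[0,0,-0.01,0,0.3],[0,0,-0.03,0,0.3],[0,0,-0.04,0,0.3],[0,0,-0.04,0,0.3],[0,0,-0.03,-7,0.3],[0,0,-0.02,-7,0.3],[0,0,0,-7,0.3],[0,0,0,-7,0.3]]]}}

```text
time_s: 39.38
ee_pos: [484.9, -329.3, 193.7]
orientation: [179.9, 0.1, 109.1]
ft_force: [-0.2, 0.3, -4.9]
finger_gap: 0.537
gripper_force: 30.0
```

Emit:
{"fn": "play_rows", "kwargs": {"targets": [[[0,0,0,-7,0.3],[0,0,0,-7,0.3],[0,0,0,-7,0.3],[0,0,0,-7,0.3],[0,0,0,-7,0.3],[0,0,0,-7,0.3],[0,0,0,-7,0.3],[0,0,0,-7,0.3]]]}}

```text
time_s: 40.05
ee_pos: [483.8, -328.7, 191.5]
orientation: [180.0, -0.1, 165.1]
ft_force: [0.8, 0.5, -4.3]
finger_gap: 0.533
gripper_force: 30.0
```

Emit:
{"fn": "play_rows", "kwargs": {"targets": [[[0,0,0,-7,0.3],[0,0,0,-7,0.3],[0,0,0,-0.2,0.3],[0,0,0,0,0.3],[0,0,0,0,0.3]]]}}

```text
time_s: 40.47
ee_pos: [484.3, -328.9, 191.6]
orientation: [180.0, -0.0, 178.8]
ft_force: [-0.2, -0.1, -3.8]
finger_gap: 0.536
gripper_force: 30.0
```

```bash
python3 - <<'E'
from h import *
to((557.7,-36.2,150),179)
E
```

```text
pose [ 484.3 -328.9  191.6] [180.   -0.  178.8] shift tool mm [-67.  294.3  41.6] turn -0.2
```

Emit:
{"fn": "play_rows", "kwargs": {"targets": [[[-0.0042,0.0184,0,0,0.3],[-0.0084,0.0368,0,0,0.3],[-0.0084,0.0368,0,0,0.3],[-0.0084,0.0368,0,0,0.3],[-0.0084,0.0368,0,0,0.3],[-0.0084,0.0368,0,0,0.3],[-0.0084,0.0368,0,0,0.3],[-0.0084,0.0368,0,0,0.3]]]}}

```text
time_s: 41.13
ee_pos: [552.5, -52.5, 191.8]
orientation: [-180.0, 0.0, 178.8]
ft_force: [0.3, -0.1, -4.0]
finger_gap: 0.541
gripper_force: 30.0
```

Emit:
{"fn": "play_rows", "kwargs": {"targets": [[[-0.004,0.0183,0.01,-0.2,0.3],[0,0,0.02,0,0.3],[0,0,0.0116,0,0.3],[0,0,0,0,0.3],[0,0,0,0,0.3],[0,0,0,0,0.3],[0,0,0,0,0.3],[0,0,0,0,0.3]]]}}

```text
time_s: 41.8
ee_pos: [557.3, -36.7, 150.9]
orientation: [-180.0, 0.1, 179.1]
ft_force: [-0.7, -0.1, -4.5]
finger_gap: 0.534
gripper_force: 30.0
```

```bash
python3 - <<'E'
from h import *
o,s=wrist("w14");to((557.7,-36.2,96.7),179,o)
E
```

```text
pose [557.3 -36.7 150.9] [-1.800e+02  1.000e-01  1.791e+02] shift tool mm [-0.4  0.6 54.2] turn 0.1
```

View pics/w14.png

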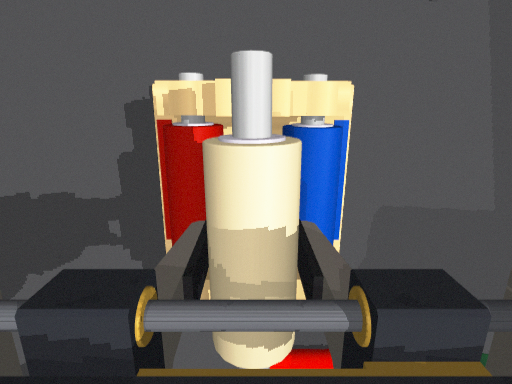

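The cream roller is centred between the lanes at column 252, over the hump V's. Lowering it.

Emit:
{"fn": "play_rows", "kwargs": {"targets": [[[-0.0003,0.0005,0.012,0,0.3],[0,0,0.02,0,0.3],[0,0,0.012,0,0.3],[0,0,0.005,0,0.3],[0,0,0.002,0,0.3],[0,0,0.001,0,0.3],[0,0,0,0,0.3],[0,0,0,0,0.3]]]}}

```text
time_s: 42.52
ee_pos: [557.6, -35.7, 98.6]
orientation: [-180.0, 0.1, 179.2]
ft_force: [-0.6, 0.5, -3.4]
finger_gap: 0.537
gripper_force: 30.0
```

Emit:
{"fn": "play_rows", "kwargs": {"targets": [[[0,0,0,0,0.3],[0,0,0.0008,0,0.3],[0,0,0.0008,0,0.3],[0,0,0,0,0.3],[0,0,0,0,0.3],[0,0,0,0,0.3]]]}}

```text
time_s: 43.02
ee_pos: [558.0, -36.0, 97.3]
orientation: [-180.0, 0.1, 179.2]
ft_force: [-1.8, -3.6, 6.3]
finger_gap: 0.534
gripper_force: 30.0
```

Emit:
{"fn": "play_rows", "kwargs": {"targets": [[[0,0,0.0005,0,0.3],[0,0,0.0003,0,0.3],[0,0,0,0,0.3],[0,0,0,0,0.3]]]}}

```text
time_s: 43.35
ee_pos: [558.1, -36.1, 97.1]
orientation: [-180.0, 0.1, 179.2]
ft_force: [-2.4, -3.7, 11.4]
finger_gap: 0.536
gripper_force: 30.0
```

Emit:
{"fn": "play_rows", "kwargs": {"targets": [[[0,0,0,0,0.56],[0,0,0,0,0.58],[0,0,0,0,0.65],[0,0,0,0,0.75],[0,0,0,0,0.75],[0,0,-0.01,0,0.75],[0,0,-0.025,0,0.75],[0,0,-0.035,0,0.75]]]}}

```text
time_s: 44.02
ee_pos: [555.2, -35.4, 164.6]
orientation: [180.0, -0.3, 179.2]
ft_force: [0.9, -1.1, 0.3]
finger_gap: 0.753
gripper_force: 0.0
```

Emit:
{"fn": "play_rows", "kwargs": {"targets": [[[0,0,-0.04,0,1],[0,0,-0.03,0,1],[0,0,0,0,1],[0,0,0,0,1],[0,0,0,0,1],[0,0,0,0,1]]]}}

```text
time_s: 44.52
ee_pos: [556.2, -35.5, 234.4]
orientation: [180.0, -0.1, 179.2]
ft_force: [0.2, 0.5, -0.6]
finger_gap: 1.003
gripper_force: 0.0
```

```bash
python3 - <<'E'
from h import *
o,s=wrist("w15");W=world_top(s)
P=W[(s["depth"]>0)&(W[...,2]>101)&(W[...,2]<130)&(abs(W[...,1]+36)<35)&(abs(W[...,0]-556)<110)&(np.arange(384)[:,None]<275)]
print("cream",rect(P),np.percentile(P[:,2],[50,98]))
for n,x,y,w in(("cream j near",470,-35,4),("cream j far",640,-37.5,4),("blue top",556,14,5),("red top",556,-86,5),("bar arm",476,14,5),("bar arm",476,-86,5)):
    k=(abs(W[...,1]-y)<w)&(abs(W[...,0]-x)<8)&(s["depth"]>0);k[275:]=0;print(n,np.percentile(W[k][:,2],[50,90]) if k.sum() else None)
t=arm.snapshot("side");cv2.imwrite("pics/side1.png",t["img"])
E
```

```text
cream (array([556.4, -36.1]), array([197.5,  49.2]), -0.98) [120.17776125 125.29925023]
cream j near [109.42193968 110.39226797]
cream j far [109.42079826 110.39799477]
blue top [244.64631352 266.42242495]
red top [74.62086199 75.5423434 ]
bar arm [80.98830532 81.90352736]
bar arm [80.91925697 81.90359596]
```

View pics/side1.png

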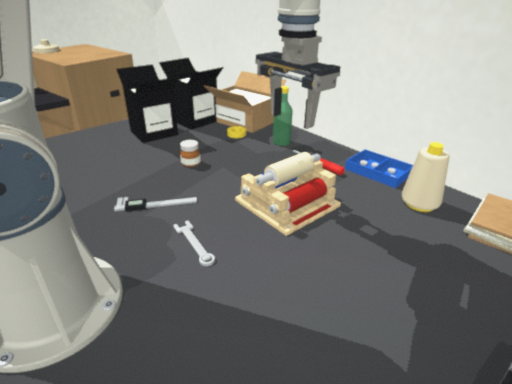

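The side view shows the finished stack at (290,185), the jar upright at (190,153), and the gripper clear of everything.

```bash
python3 -c "
from workcell import arm
print(arm.job_done())"
```

```text
the job is handed in; nothing more can be done
None
```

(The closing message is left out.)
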